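# Drive the flanged bush out of the bearing carrier with a drift

### The job

Take the slim drift from the rack, feel its tip into the hole of the steel guide cap on top of the bearing carrier and, with gentle pressure only, push the brass bush out of the underside so that it drops into the tray below. Then put the drift back in the rack place it came from, hanging upright by its collar. Never press the drift hard against the cap, the carrier or the bush, do not pull the bush with the fingers, and leave the thick drift, the oil bottle and the loose bearing alone.

Things in the scene. Friction and masses are not known exactly. Their poses are not given: they have to be found in the camera images.
- carrier: aluminium bearing carrier: block 52 mm (own x) by 90 mm, 28 mm thick (underside 55, top 83 mm above the bench) between two grey cheeks (at own y = +-50 mm) on a stand bolted down; origin on the bench under the axis of the vertical 26 mm bush seat that goes through the block's middle, z up. Open below the block at own +-x. A steel guide cap is clamped on top
- cap_top (a point): point on the bush seat's axis at the height of the guide cap's top, 95 mm above the bench. The cap is a fixed steel disc, 44 mm across and 12 mm thick, with a 13.5 mm hole through its middle. It is clamped off-centre: the hole's axis lies 3 to 4 mm to one side of this point, in any direction, different each time, and must be found by feel (or seen). The push need not be central
- catches (a point): on the seat's axis, 31 mm below the cap's top: level of three sprung balls in the bore wall that snap into the bush's groove. Breaking the bush loose takes about 10 to 20 N (more if pushed fast; 10 mm/s is right); then it drags with a few newtons until its upper end has passed the balls (drift tip about 35 mm below the cap's top) and it drops out
- tray (a point): centre of the grey plastic floor of the catch tray under the carrier, 5 mm above the bench; the tray is 122 mm (own x) by 90 mm inside and its rim 18 mm high
- bush: brass flanged bush, 24 mm diameter, 31.5 mm long over all, with a 34 mm flange 4 mm thick at its lower end; about 80 g. Origin at the centre of the flange's underside, z along its axis to the other end. At the start it is seated in the carrier from below, flange close under the carrier's underside, upper end about 13 mm below the cap's top
- drift: slim steel drift, 104 mm long, about 150 g: round shank 12 mm diameter, 48 mm long, slightly tapered tip; 28 mm collar 48 to 54 mm from the tip; square handle 16 x 16 mm from 54 to 104 mm. Origin at the tip's end face, z up along the axis, x and y square to the handle's flats. It hangs in one of the rack's two places, collar on the rack's top. Press it on nothing with over 25 N
- spare: thick steel drift, to be left alone: as long as the slim one and with the same collar, but the shank is 16 mm and the handle round, 26 mm; origin at its tip. It hangs in the rack's other place and does not fit the carrier
- rack: plywood rack fixed to the bench, top plate 60 x 170 mm and 12 mm thick with its top 75 mm above the bench; origin on the bench under its middle. Two 18 mm holes, 100 mm apart along its own y (at y = -50 and +50 mm)
- oil: grey oil bottle, 48 mm diameter and 120 mm high, standing on the bench; bystander, origin under its base
- bearing: loose steel bearing ring, 42 mm outside, 12 mm high, flat on the bench; bystander, origin under its middle
There are look-alikes about, which are no part of the job. Of the things shaped like the carrier, the aluminium one is meant.

How it is judged:
By the outcome, as a careful person would: the job done as asked, in the order asked, and still so for the second after the job is handed in, with the robot touching nothing.
It also fails if it takes over 72 s, if anything falls off the work surface, if the arm or the gripper's body presses on something with over 40 N, if the wrist force passes 120 N, or if a joint passes its speed limit or range.

### The arm

A 6-joint arm with a two-finger parallel gripper is mounted at the origin on the work surface. World frame = base frame: x ahead of the robot, y to its left, z up, the work surface at z = 0. Lengths are in m, angles in rad, forces in N, time in s.
With the tool pointing down it reaches from about 0.35 to 0.95 m from the base axis. Payload 17.4 kg.
Tool frame: the origin (TCP) lies midway between the tips of the shut fingers; the grasp point (between the pads) lies 19 mm behind it; z points along the fingers, y is the line along which they close (so a half turn about z gives the same grasp; the last joint's range is limited). The gripper opens to 93 mm and grips with 3 to 60 N. Pads are 15 mm wide; open, the fingers measure 128 mm over their backs; the gripper's body (75 mm by 188 mm) begins 65 mm behind the grasp point.
Start: joints at [-1.336, 0.116, 1.442, -0, 1.584, -0.038], TCP at [0.182, -0.65, 0.219] pointing down, gripper open.
Joint ranges: [-2.83, 2.83], [-0.83, 2.19], [0.07, 2.5], [-1.14, 4.28], [0.01, 3], [-2.97, 2.97]. Speed limits (rad/s): [1.89, 1.89, 2.22, 3.14, 3.14, 3.14].

### API

Orientations are given as a unit quaternion [x, y, z, w].
In Python, from bench import manip gives the robot as it stands.
- The arm moves only by the tool arm_command, never from a script. Its argument "targets" is a list of rows, each a list of 7 numbers: the shift along the tool's x, y, z in cm, then the turn, a rotation vector about the tool's x, y, z in rad, then the opening, from 0 (shut) to 1 (fully open). A call has 1 to 20 rows; each row is the pose to reach, as a shift and turn from the pose commanded when the call began, along the tool's axes at that moment; what a row does not reach only later rows make up. A row lasts 1/10 s, in which the tool goes at most 50 mm and 8.59 degrees, less where a joint would pass 70% of its speed; a pose out of reach is approached as far as the arm can. A call with a gripper value outside its range is refused whole. The fingers move at their own pace and stop on an object; the grip force is fixed at half the most. Time passes only in rows, so rows that repeat a pose let the fingers close. It gives the time, the measured TCP pose, the force and the opening at its end, in the units of the state.
- manip.get_obs(): the state, without advancing time (a new reading comes with each control period).
- manip.get_image(name): name is "side" or "top"; returns (picture, depth): 384x512x3 uint8, red, green, blue; 384x512 float32, m along the optical axis (not along the pixel's ray), 0 where there is no reading.
- manip.camera_info(name): a dict with "fx", "fy", "cx", "cy" (pixels), "k1" (the pictures are not rectified: a ray, as slopes to the right and down, at radius r is drawn at 1 + k1 r^2 times it, then the intrinsics apply), "R" (3x3) and "t" (3): a world point X has camera coordinates R X + t. Camera axes: x right, y down, z forward; pixel columns grow to the right and rows downward; lengths in m; the calibration is good to about 2 mm. A picture is of the moment at which its call begins. camera_info takes no time and is no camera call.
- manip.hand_in(): hands the job in, once; it reports no verdict.
The state is a dict: "t": time; "joint_pos": joint angles; "joint_vel": joint speeds; "tau": joint torques, N m; "tool_pos": TCP position; "eef_rot": TCP orientation; "force": force on the tool from outside, world axes, zero at the start; "moment": the same for the moment, N m; "opening": finger opening in m.
Only numpy, scipy, OpenCV 4.12 (cv2) and the standard library are available. Lean on these libraries where they do the work, as an engineer would, in place of code of your own. Each camera call takes 0.05 s, during which the arm holds its last target. There are 200 camera calls.

## Working session

There is one attempt and no reset: what is moved stays moved. The work goes in short steps, Python scripts to look and compute and a tool call to move; the robot and the scene stay as the last step left them, time stands still between calls to the robot, and variables do not carry over. Pictures are saved under pics/ and viewed, on a budget of 10 in all, crops included, one or two more only if the job needs it, and the job is handed in when it is done.

Besides the shell and the picture viewer there is one more tool, called after ">>>" as name(argument=value, ...), one argument or row to a line, values as JSON. arm_command: Moves the arm, as the interface text tells. Its arguments: {"type":"object","properties":{"targets":{"type":"array","items":{"type":"array","items":{"type":"number"}}}},"required":["targets"]}

```bash
mkdir -p pics; cat > h.py <<'E'
import numpy as np, cv2
from bench import manip
from scipy.spatial.transform import Rotation as Ro
def undist(ci,u,v):
    K=np.array([[ci['fx'],0,ci['cx']],[0,ci['fy'],ci['cy']],[0,0,1.]])
    p=cv2.undistortPoints(np.array([[[u,v]]],float),K,np.array([ci['k1'],0,0,0.]))[0,0]
    return p
def ray(name,u,v):
    ci=manip.camera_info(name);R=np.array(ci['R']);t=np.array(ci['t'])
    p=undist(ci,u,v);return -R.T@t, R.T@np.array([p[0],p[1],1.])
def onz(name,u,v,z):
    c,d=ray(name,u,v);return c+d*(z-c[2])/d[2]
def atd(name,u,v,dep):
    c,d=ray(name,u,v);return c+d*dep
def proj(name,X):
    ci=manip.camera_info(name);R=np.array(ci['R']);t=np.array(ci['t']);x=R@np.array(X)+t
    s=x[:2]/x[2];s=s*(1+ci['k1']*(s@s));return np.array([s[0]*ci['fx']+ci['cx'],s[1]*ci['fy']+ci['cy']])
def tool(dw): # world shift -> tool axes, cm
    return Ro.from_quat(manip.get_obs()['eef_rot']).inv().apply(dw)*100
E
python3 - <<'E'
from h import *
for n in('top','side'):
    im,d=manip.get_image(n);cv2.imwrite(f'pics/{n}0.png',im[:,:,::-1]);np.savez(f'{n}0.npz',im=im,d=d)
    c,r=ray(n,256,192);print(n,c,r,manip.camera_info(n)['fx'])
o=manip.get_obs();print({k:np.round(v,3) for k,v in o.items()})
E
```

```text
top [ 0.34130157 -0.02676498  1.23764837] [ 0.14574541 -0.00492666 -0.9893348 ] 478.1673960404711
side [0.02520017 0.59604206 0.75898238] [ 0.46320398 -0.60802189 -0.64481968] 488.91243326866066
{'t': np.float64(0.1), 'joint_pos': array([-1.336,  0.116,  1.442, -0.   ,  1.584, -0.038]), 'joint_vel': array([ 0.   , -0.002, -0.002,  0.001, -0.001,  0.   ]), 'tau': array([ 2.0000e-03, -7.2290e+01, -6.2387e+01,  7.8000e-02,  2.3000e-02,
       -0.0000e+00]), 'tool_pos': array([ 0.182, -0.65 ,  0.218]), 'eef_rot': array([ 0.991,  0.136, -0.   , -0.001]), 'force': array([-0.669,  0.451,  0.403]), 'moment': array([ 0.037, -0.002,  0.019]), 'opening': np.float64(0.093)}
```

View pics/top0.png

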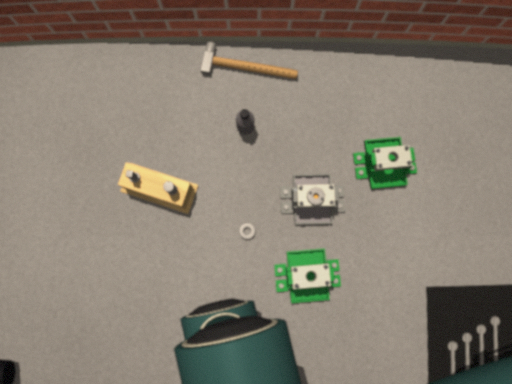

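View pics/side0.png

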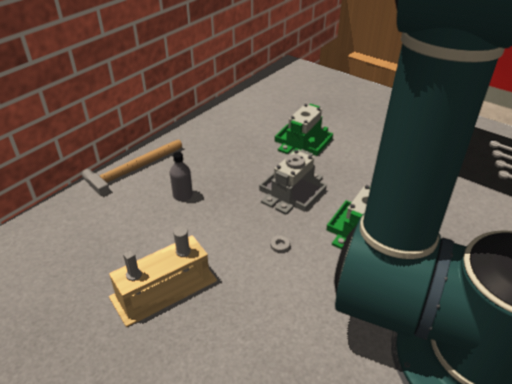

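Candidates for the carrier in the top view are (316,196), grey with a cap, and (393,158) and (311,276), both green. The grey one fits aluminium. The drifts are at (133,176) and (170,188); one enlarged crop should settle which is which.

```bash
python3 - <<'E'
import numpy as np,cv2
t=np.load('top0.npz')['im'][:,:,::-1];s=np.load('side0.npz')['im'][:,:,::-1]
f=lambda a,x,y,w,h:cv2.resize(a[y:y+h,x:x+w],(400,300),interpolation=cv2.INTER_CUBIC)
cv2.imwrite('pics/c1.png',np.vstack([np.hstack([f(t,112,153,96,72),f(t,268,160,96,72)]),np.hstack([f(s,100,215,120,90),f(s,240,140,96,72)])]))
E
```

```text
(no output)
```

View pics/c1.png

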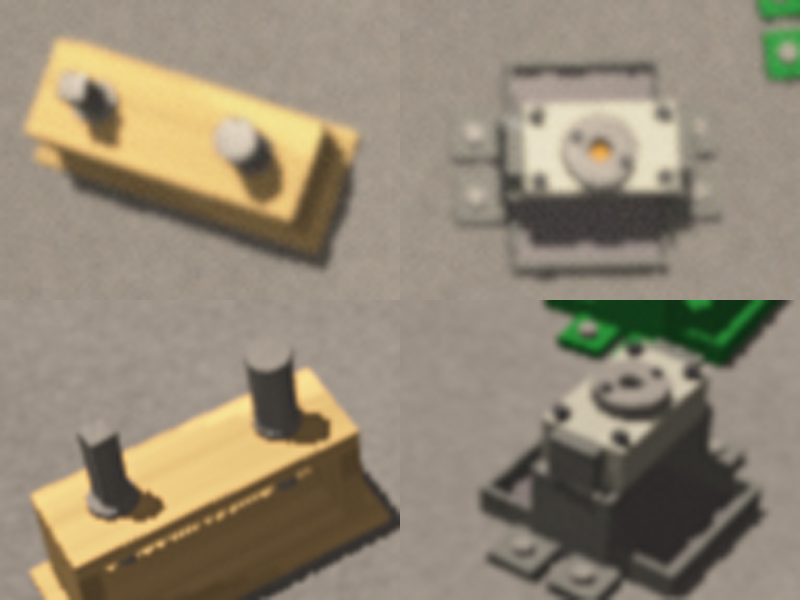

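The slim drift, with its square handle, is at (133,176) in the top view, and the thick round one is at (170,188). The grey aluminium carrier shows brass through its cap hole at about (316,196). Next I'll measure them.

```bash
cat > m.py <<'E'
from h import *
def cloud(n,im,d):
    ci=manip.camera_info(n);R=np.array(ci['R']);t=np.array(ci['t'])
    K=np.array([[ci['fx'],0,ci['cx']],[0,ci['fy'],ci['cy']],[0,0,1.]])
    v,u=np.mgrid[:384,:512];p=cv2.undistortPoints(np.stack([u,v],-1).reshape(-1,1,2).astype(float),K,np.array([ci['k1'],0,0,0.])).reshape(384,512,2)
    P=(np.dstack([p,np.ones((384,512))])*d[...,None]-t)@R
    P[d==0]=np.nan;return P
E
python3 - <<'E'
from m import *
def rect(P,m):
    r=cv2.minAreaRect((P[m][:,:2]*1000).astype(np.float32));return np.round(r[0],1),np.round(r[1],1),round(r[2],1),m.sum(),np.round(np.median(P[m],0)*1000,1)
for n in('top','side'):
    z=np.load(n+'0.npz');im,d=z['im'],z['d'];P=cloud(n,im,d);Z=P[...,2]
    print(n,'bench',np.nanmedian(Z))
    hsv=cv2.cvtColor(im,cv2.COLOR_RGB2HSV);H,S,V=[hsv[...,i] for i in range(3)]
    v,u=np.mgrid[:384,:512]
    c0=onz('top',150,186,.075)[:2]; k0=onz('top',316,196,.095)[:2]
    near=lambda c,r:np.hypot(P[...,0]-c[0],P[...,1]-c[1])<r
    ye=(H>12)&(H<32)&(S>90)
    print('rack top',rect(P,near(c0,.12)&(abs(Z-.075)<.006)&ye))
    for nm,px in(('slim',(133,176)),('thick',(170,188))):
        c=onz('top',*px,.13)[:2]; m=near(c,.03)&(Z>.118)&(Z<.14); print(nm,c,rect(P,m),P[m].mean(0))
    print('cap',k0,rect(P,near(k0,.05)&(abs(Z-.095)<.005)))
    print('block',rect(P,near(k0,.08)&(abs(Z-.083)<.005)))
    g=near(k0,.06)&(H>8)&(H<32)&(S>100)&(V>90); print('gold',g.sum(),u[g].mean() if g.any() else 0,v[g].mean() if g.any() else 0,P[g].mean(0) if g.any() else 0)
    x=near(k0,.06)&(abs(Z-.095)<.004); print('cap px',u[x].mean(),v[x].mean())
z=np.load('top0.npz');P=cloud('top',z['im'],z['d']);print(np.round(P[190:203,308:326,2]*1000).astype(int));print(z['im'][190:203,308:326].sum(-1)//3)
z=np.load('side0.npz');q=proj('side',[*k0,.095]).astype(int);print(q);print(z['im'][q[1]-8:q[1]+9,q[0]-14:q[0]+15].sum(-1)//3)
E
```

```text
top bench -0.00022502266616149385
rack top (array([532.6, 222.8]), array([172.3,  61.1]), 71.7, np.int64(1361), array([531.6, 222. ,  74.3]))
slim [0.54185705 0.25925138] (array([547.7, 269.6]), array([16. , 15.7]), 76.3, np.int64(56), array([546.8, 268.4, 129.9])) [0.5471984  0.2687442  0.12898358]
thick [0.51333862 0.16990723] (array([517.8, 174.9]), array([25.8, 23.7]), 2.4, np.int64(101), array([516.1, 174.3, 130.2])) [0.51655847 0.17420155 0.12998677]
cap [ 0.50029376 -0.17770431] (array([ 501.5, -179.4]), array([81. , 45.7]), 88.6, np.int64(231), array([ 500.3, -177.5,   94.4]))
block (array([ 503.6, -178.4]), array([ 52.6, 110.6]), 0.8, np.int64(618), array([ 504.7, -176.9,   82.6]))
gold 15 315.53333333333336 195.86666666666667 [ 0.50251069 -0.17835322  0.0814274 ]
cap px 315.7276995305164 196.01408450704224
side bench 0.0017708627560832732
rack top (array([533.3, 222.9]), array([169.6,  65.3]), 72.1, np.int64(2052), array([529.7, 229.3,  75. ]))
slim [0.54185705 0.25925138] (array([548.1, 271.1]), array([16.4, 18.5]), 79.4, np.int64(121), array([545.5, 272.2, 129.3])) [0.546
[... 3571 characters left out ...]
 97 104 112 129 149 156 156 156 156 156 157 158
  160 158 156 147 120 107 152 184 181 158 123]
 [190 193 194 187 160 114  89 102 123 143 155 158 159 160 160 159 158 156
  155 151 139 119  88  82 127 159 147 111  81]
 [191 194 193 190 174 134  94  83  97 117 131 138 142 145 147 146 141 136
  133 122 102  78  61  69 106 124 104  77  65]
 [181 192 192 192 186 160 114  80  74  80  90  99 105 110 112 111 104  97
   92  80  65  57  55  69  92  93  75  66  64]
 [165 188 192 193 192 179 148 113  87  70  67  69  68  69  69  68  65  63
   61  58  55  56  61  66  73  71  65  65  65]
 [160 188 193 193 193 189 177 160 135 104  81  74  65  56  55  54  55  55
   55  58  63  65  65  65  66  65  64  65  65]]
```

```bash
python3 - <<'E'
from m import *
for n in('top','side'):
    z=np.load(n+'0.npz');im,d=z['im'],z['d']
    P=cloud(n,im,cv2.medianBlur(d,3));Z=P[...,2];k0=np.array([.5015,-.178])
    for th in(.089,.0905):
        m=((Z>th)&(Z<.102)&(np.hypot(P[...,0]-k0[0],P[...,1]-k0[1])<.03)).astype(np.uint8)
        c=max(cv2.findContours(m,0,cv2.CHAIN_APPROX_NONE)[0],key=cv2.contourArea)
        W=np.array([onz(n,*p,.095)[:2] for p in c[:,0].astype(float)],np.float32)*1000
        print(n,'cap ell',cv2.fitEllipse(W),'circ',cv2.minEnclosingCircle(W))
    g=im.sum(-1)/3.;
    u0,v0=(316,196) if n=='top' else (294.5,159.5)
    for u,v in((u0,v0),): print('hole',onz(n,u,v,.095)*1000)
    # recessed pixels
    Z1=cloud(n,im,d)[...,2];v,u=np.mgrid[:384,:512];m=(Z1<.0885)&(np.hypot(u-u0,v-v0)<4.2);print('recess',m.sum(),u[m].mean(),v[m].mean(),onz(n,u[m].mean(),v[m].mean(),.095)*1000)
    # block top: bright pixels at z~83 or above -> corners
    hsv=cv2.cvtColor(im,cv2.COLOR_RGB2HSV)
    m=((Z>.0765)&(Z<.102)&(np.hypot(P[...,0]-k0[0],P[...,1]-k0[1])<.075)&(g>(95 if n=='top' else 70)&(hsv[...,1]<90))).astype(np.uint8)
    c=max(cv2.findContours(m,0,cv2.CHAIN_APPROX_NONE)[0],key=cv2.contourArea)
    W=np.array([onz(n,*p,.083)[:2] for p in c[:,0].astype(float)],np.float32)*1000
    print('block',cv2.minAreaRect(W))
E
```

```text
top cap ell ((500.5706787109375, -177.1785888671875), (40.17542266845703, 42.22221755981445), 25.82741928100586) circ ((500.3969421386719, -177.64486694335938), 22.0064640045166)
top cap ell ((500.6269226074219, -177.3163299560547), (39.984561920166016, 41.910736083984375), 18.093900680541992) circ ((500.5721130371094, -177.52366638183594), 21.90765953063965)
hole [ 500.29376117 -177.70431277   95.        ]
recess 22 315.90909090909093 195.9090909090909 [ 500.51535191 -177.48660148   95.        ]
block ((503.27862548828125, -178.21243286132812), (51.881134033203125, 110.68693542480469), 0.21266010403633118)
side cap ell ((501.6861877441406, -174.02114868164062), (42.732479095458984, 48.75611877441406), 24.608516693115234) circ ((501.4025573730469, -173.73321533203125), 25.371864318847656)
side cap ell ((501.9854431152344, -174.957763671875), (42.06139373779297, 46.90171432495117), 29.688648223876953) circ ((501.9736022949219, -174.73902893066406), 24.390132904052734)
hole [ 502.73093545 -175.35388995   95.        ]
recess 3 294.3333333333333 160.0 [ 501.95353142 -173.52737544   95.        ]
block ((504.96771240234375, -175.0901336669922), (57.3615608215332, 121.39354705810547), 1.3686782121658325)
```

>>> arm_command(
  targets=[
    [30,-39,0,0,0,-0.5,0.6],
    [60.0,-78.7,0,0,0,-1.05,0.6],
    [60.0,-78.7,0,0,0,-1.05,0.6],
    [60.0,-78.7,0,0,0,-1.05,0.6],
    [60.0,-78.7,0,0,0,-1.05,0.6],
    [60.0,-78.7,0,0,0,-1.05,0.6],
    [60.0,-78.7,0,0,0,-1.05,0.6],
    [60.0,-78.7,0,0,0,-1.05,0.6],
    [60.0,-78.7,0,0,0,-1.05,0.6],
    [60.0,-78.7,0,0,0,-1.05,0.6],
    [60.0,-78.7,0,0,0,-1.05,0.6],
    [60.0,-78.7,0,0,0,-1.05,0.6],
    [60.0,-78.7,0,0,0,-1.05,0.6],
    [60.0,-78.7,0,0,0,-1.05,0.6],
    [60.0,-78.7,0,0,0,-1.05,0.6],
    [60.0,-78.7,0,0,0,-1.05,0.6],
    [60.0,-78.7,0,0,0,-1.05,0.6],
    [60.0,-78.7,0,0,0,-1.05,0.6],
    [60.0,-78.7,0,0,0,-1.05,0.6],
    [60.0,-78.7,0,0,0,-1.05,0.6],
  ],
)

```text
t: 2.1
tool_pos: [0.5479, 0.2722, 0.218]
eef_rot: [0.789, 0.615, -0.0, -0.0]
force: [0.5, -1.0, 0.4]
opening: 0.0558
```

```bash
cat > go.py <<'E'
import sys
from h import *
o=manip.get_obs();R=Ro.from_quat(o['eef_rot']);x,y,z=R.as_matrix().T
print('t',o['t'],'pos',np.round(o['tool_pos']*1000,2),'xyaw',np.degrees(np.arctan2(x[1],x[0])).round(2),'z',z.round(4),'F',np.round(o['force'],2),'M',np.round(o['moment'],2),'op',round(o['opening'],4))
if len(sys.argv)>3: print('shift cm',np.round(tool(np.array(sys.argv[1:4],float)/1000-o['tool_pos']),2))
E
python3 go.py 548 270 160
```

```text
t 2.1 pos [547.89 272.19 217.97] xyaw 75.85 z [-7.e-04 -2.e-04 -1.e+00] F [ 0.49 -1.04  0.38] M [-0.09 -0.13 -0.02] op 0.0558
shift cm [-0.21  0.07  5.8 ]
```

>>> arm_command(
  targets=[
    [-0.2,0.05,4,0,0,0,0.6],
    [-0.2,0.05,8,0,0,0,0.6],
    [-0.2,0.05,11,0,0,0,0.6],
    [-0.2,0.05,12.9,0,0,0,0.6],
    [-0.2,0.05,12.9,0,0,0,0.6],
    [-0.2,0.05,12.9,0,0,0,0.3],
    [-0.2,0.05,12.9,0,0,0,0.0],
    [-0.2,0.05,12.9,0,0,0,0.0],
    [-0.2,0.05,12.9,0,0,0,0.0],
    [-0.2,0.05,12.9,0,0,0,0.0],
    [-0.2,0.05,12.9,0,0,0,0.0],
    [-0.2,0.05,12.9,0,0,0,0.0],
  ],
)

```text
t: 3.3
tool_pos: [0.5477, 0.2675, 0.09]
eef_rot: [0.789, 0.614, 0.0, 0.0]
force: [-0.9, -0.4, 3.7]
opening: 0.0165
```

```bash
python3 go.py
```

```text
t 3.3 pos [547.73 267.49  90.01] xyaw 75.79 z [ 4.e-04  2.e-04 -1.e+00] F [-0.92 -0.4   3.71] M [-0.1   0.1  -0.03] op 0.0165
```

>>> arm_command(
  targets=[
    [0,0,0,0,0,0,0],
    [0,0,0,0,0,0,0],
    [0,0,0,0,0,0,0],
    [0,0,0,0,0,0,0],
  ],
)

```text
t: 3.7
tool_pos: [0.5477, 0.2675, 0.09]
eef_rot: [0.789, 0.614, 0.0, 0.0]
force: [-1.3, 0.2, 6.2]
opening: 0.0159
```

```bash
python3 go.py; python3 - <<'E'
from m import *
im,d=manip.get_image('side');cv2.imwrite('pics/s1.png',cv2.resize(im[200:320,80:240,::-1],(800,600),interpolation=2))
E
```

```text
t 3.7 pos [547.75 267.5   90.01] xyaw 75.79 z [ 4.e-04  2.e-04 -1.e+00] F [-1.31  0.23  6.18] M [-0.15  0.22  0.03] op 0.0159
```

View pics/s1.png

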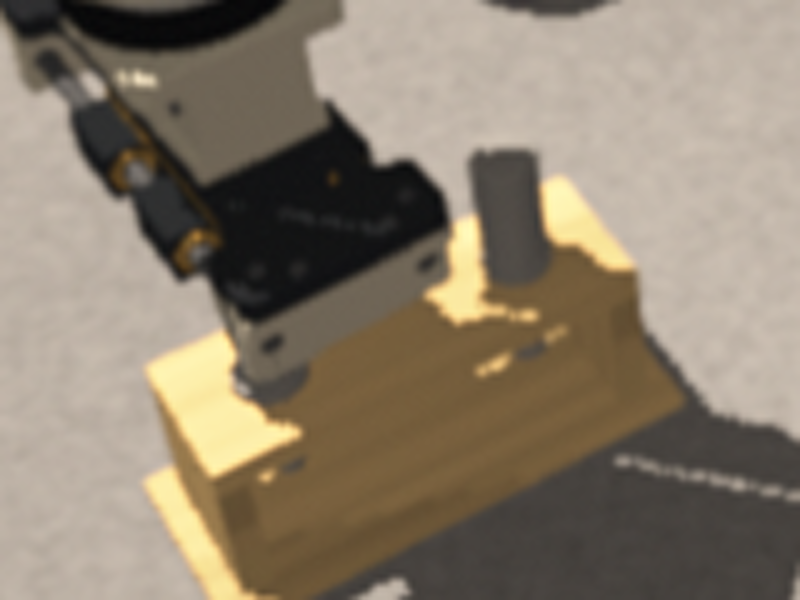

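The crop shows the fingers closed on the slim drift's handle, its collar visible under them near (270,380), and the thick drift is clear. The opening of 15.9 mm matches the 16 mm handle, so I'll lift.

>>> arm_command(
  targets=[
    [0,0,-1,0,0,0,0],
    [0,0,-3,0,0,0,0],
    [0,0,-5,0,0,0,0],
    [0,0,-7,0,0,0,0],
    [0,0,-10,0,0,0,0],
    [0,0,-13,0,0,0,0],
    [0,0,-13,0,0,0,0],
    [0,0,-13,0,0,0,0],
  ],
)

```text
t: 4.55
tool_pos: [0.5477, 0.2675, 0.22]
eef_rot: [0.789, 0.614, 0.0, 0.0]
force: [-0.3, 0.5, -1.9]
opening: 0.0158
```

```bash
python3 go.py 501 -177 200; python3 - <<'E'
from m import *
im,d=manip.get_image('side');cv2.imwrite('pics/s2.png',cv2.resize(im[160:280,60:220,::-1],(800,600),interpolation=2));np.savez('s2.npz',im=im,d=d)
p=manip.get_obs()['tool_pos'];print(proj('side',p-[0,0,.063]),proj('side',p-[0,0,.015]))
E
```

```text
t 4.55 pos [547.65 267.45 219.97] xyaw 75.79 z [ 6.e-04  2.e-04 -1.e+00] F [-0.29  0.55 -1.88] M [-0.03 -0.06  0.04] op 0.0158
shift cm [-44.23   6.39   1.98]
[128.12440277 243.47049773] [123.26388936 222.97488417]
```

View pics/s2.png

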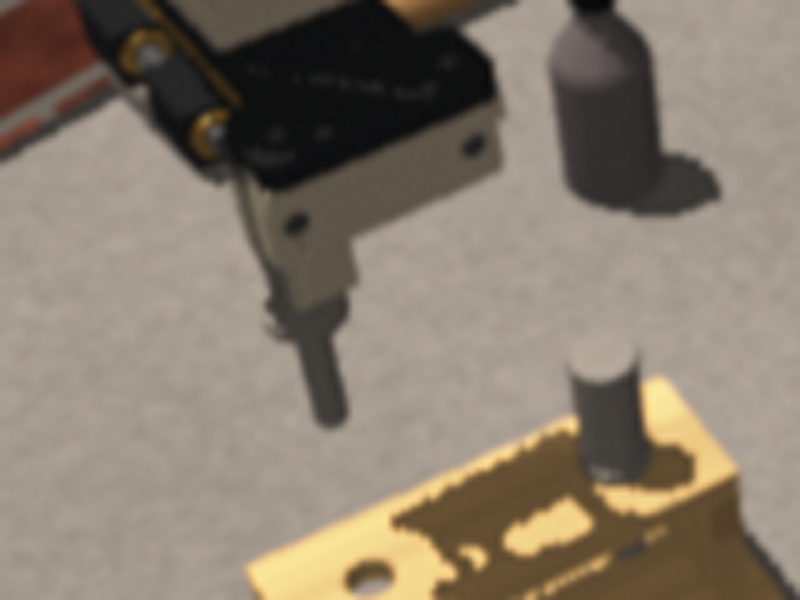

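```bash
python3 - <<'E'
from m import *
z=np.load('s2.npz');im=z['im'];g=im.mean(-1)
p=manip.get_obs()['tool_pos'];a=np.radians(75.8);tx=np.array([np.cos(a),np.sin(a),0]);ty=np.array([np.sin(a),-np.cos(a),0])
print('d/dtx',(proj('side',p-[0,0,.05]+tx*.001)-proj('side',p-[0,0,.05])),'d/dty',(proj('side',p-[0,0,.05]+ty*.001)-proj('side',p-[0,0,.05])))
for v in range(228,246,2):
    row=g[v,105:150]; m=np.where(row<105)[0]+105
    h=(v-222.97)/(243.47-222.97); pu=123.26+h*(128.12-123.26)
    print(v,m.min() if len(m) else 0,m.max() if len(m) else 0,m.mean().round(2),'pred',round(pu,2))
print('hole side',onz('side',134-.4,275.4-.4,.075)*1000)
# hole in top view: arm may occlude
im2,d2=manip.get_image('top');cv2.imwrite('pics/t2.png',im2[:,:,::-1]);np.savez('t2.npz',im=im2,d=d2)
q=proj('top',[.548,.27,.075]);print(q);i=q.astype(int);print((im2[i[1]-5:i[1]+7,i[0]-6:i[0]+8].mean(-1)).astype(int))
E
```

```text
d/dtx [-0.54624267  0.26477569] d/dty [-0.27702641 -0.33565616]
228 118 126 122.0 pred 124.45
230 120 126 123.0 pred 124.93
232 120 127 123.5 pred 125.4
234 121 127 124.0 pred 125.87
236 121 128 124.5 pred 126.35
238 122 128 125.0 pred 126.82
240 122 128 125.0 pred 127.3
242 123 129 126.0 pred 127.77
244 124 128 126.0 pred 128.25
hole side [549.62741033 269.79968785  75.        ]
[134.30254999 177.51287176]
[[ 33  35  33  33  32  39  72 131 187 206 211 213 214 214]
 [ 33  32  34  33  33  35  51 100 159 197 209 211 213 212]
 [ 37  30  34  33  34  34  41  72 125 178 202 208 210 209]
 [ 33  32  34  34  34  34  34  51  91 144 186 203 210 210]
 [ 35  34  30  31  31  28  26  39  65 114 168 199 207 208]
 [ 39  32  33  36  35  32  33  34  51  96 155 197 205 205]
 [ 43  34  35  34  28  35  30  37  44  84 146 189 205 206]
 [ 50  39  33  32  31  27  32  31  39  71 131 183 204 206]
 [ 57  35  37  34  28  31  22  36  36  61 112 171 203 209]
 [ 64  42  35  30  34  35  30  32  32  55  99 156 197 209]
 [ 73  50  37  30  36  34  34  26  33  44  78 137 185 206]
 [ 82  59  44  32  35  29  33  34  33  34  61 105 166 196]]
```

The crop shows the drift held upright with its tip at px (126,243), and the empty rack hole at about (134,275). The shank axis sits about 2.8 mm along tool +x from the TCP. I'll move to hover above the cap.

>>> arm_command(
  targets=[
    [-4,0.6,0,0,0,0,0],
    [-9,1.3,0,0,0,0,0],
    [-14,2,0,0,0,0,0],
    [-19,2.7,0,0,0,0,0],
    [-24,3.4,0,0,0,0,0],
    [-29,4.1,0,0,0,0,0],
    [-34,4.8,0,0,0,0,0],
    [-39,5.6,0,0,0,0,0],
    [-43,6.2,0,0,0,0,0],
    [-44.5,6.4,0,0,0,0,0],
    [-44.5,6.4,1.5,0,0,0,0],
    [-44.5,6.4,3.5,0,0,0,0],
    [-44.5,6.4,4.8,0,0,0,0],
    [-44.5,6.4,5.2,0,0,0,0],
    [-44.5,6.4,5.2,0,0,0,0],
    [-44.5,6.4,5.2,0,0,0,0],
  ],
)

```text
t: 6.25
tool_pos: [0.5008, -0.1793, 0.1683]
eef_rot: [0.789, 0.614, 0.0, 0.0]
force: [0.4, -0.1, -1.3]
opening: 0.0162
```

```bash
python3 go.py 500.8 -179.4 165; python3 - <<'E'
from m import *
im,d=manip.get_image('side');np.savez('s3.npz',im=im,d=d)
im2,d2=manip.get_image('top');np.savez('t3.npz',im=im2,d=d2)
f=lambda a,x,y,w,h:cv2.resize(a[y:y+h,x:x+w,::-1],(400,600),interpolation=cv2.INTER_CUBIC)
cv2.imwrite('pics/s3.png',np.hstack([f(im,265,105,60,90),f(im2,286,151,60,90)]))
E
```

```text
t 6.25 pos [ 500.76 -179.26  168.26] xyaw 75.83 z [ 6.e-04 -2.e-04 -1.e+00] F [ 0.37 -0.15 -1.32] M [-0.05 -0.07 -0.04] op 0.0162
shift cm [-0.01  0.01  0.33]
```

View pics/s3.png

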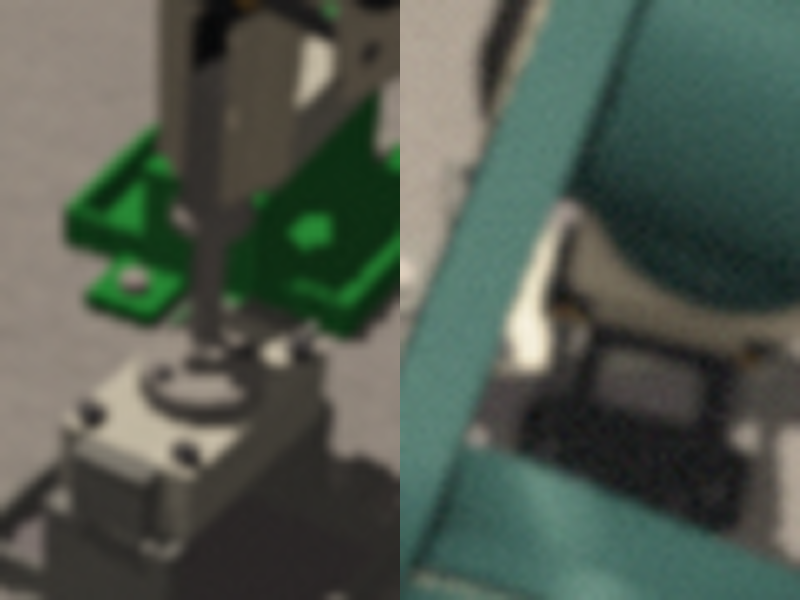

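```bash
python3 - <<'E'
from m import *
g=np.load('s3.npz')['im'].mean(-1);p=manip.get_obs()['tool_pos'];a=np.radians(75.83);tx=np.array([np.cos(a),np.sin(a),0])
ax=p+.0028*tx
print('pred tip',proj('side',ax-[0,0,.063]),'below at cap',proj('side',[*ax[:2],.095]),'shank top',proj('side',ax-[0,0,.02]))
for e in np.eye(3)[:2]: print('px per mm',proj('side',[*ax[:2],.095]+e*.001)-proj('side',[*ax[:2],.095]))
np.set_printoptions(linewidth=200)
print('cols 284..308');
for v in range(142,170): print(v,g[v,284:309].astype(int))
E
```

```text
pred tip [295.57101153 155.65695064] below at cap [295.30851514 159.40149243] shank top [296.67952302 139.8692161 ]
px per mm [-0.36310349 -0.15920391]
px per mm [-0.24527202  0.20557118]
cols 284..308
142 [34 30 29 30 30 31 31 29 31 35 44 50 52 51 46 37 32 30 31 27 26 25 25 26 26]
143 [53 45 36 31 31 29 29 30 31 35 45 50 52 52 45 38 33 29 30 27 24 26 26 26 24]
144 [83 76 58 43 35 33 32 29 31 37 45 50 52 51 45 36 31 30 31 28 25 25 26 25 26]
145 [120 117  98  73  55  45  40  36  34  38  45  51  53  51  43  34  30  30  30  27  25  25  26  26  26]
146 [135 135 118  92  72  62  58  51  41  39  46  50  53  51  43  34  30  29  30  27  25  25  26  26  28]
147 [111 111 100  85  75  73  69  58  42  40  46  51  52  50  43  34  30  30  29  26  26  26  26  30  33]
148 [74 72 66 68 73 72 63 49 39 44 48 51 53 52 48 42 36 32 31 27 26 26 26 29 33]
149 [65 63 64 67 70 64 50 40 46 54 54 53 53 54 66 71 58 44 36 31 27 27 26 26 30]
150 [61 66 68 70 63 51 40 50 68 69 59 52 51 57 78 89 74 52 41 37 34 31 29 28 28]
151 [44 53 57 57 49 40 51 72 81 74 60 54 50 55 72 81 68 50 44 42 39 38 38 35 32]
152 [45 40 38
[... 1144 characters left out ...]
147 147 148 148 146 141 124 101  77  56  50  55  61  64  63  61]
164 [176 160 123  85  76  89 107 121 127 130 134 136 134 130 126 119 104  78  54  49  55  60  63  62  61]
165 [178 173 147 104  72  68  73  83  90  96 101 103 101  94  89  84  73  58  51  51  57  61  61  61  59]
166 [180 178 165 136 104  80  65  61  62  62  63  63  62  59  58  56  53  50  52  56  59  61  60  60  59]
167 [180 179 175 164 148 125  95  75  67  58  52  50  49  49  49  50  53  56  59  60  60  60  60  58  59]
168 [179 179 178 177 173 164 145 126 113  94  78  73  75  74  75  76  75  77  71  62  60  59  59  59  60]
169 [178 178 177 177 178 177 173 165 155 144 136 135 135 136 136 130 110  90  74  62  59  60  59  59  59]
```

The side crop shows the drift tip at px (296,156) right over the cap, with the hole at about px (294.8,159.4), so it is within about 1 mm of alignment. The arm hides the carrier in the top view. I'll feel my way down gently.

>>> arm_command(
  targets=[
    [0.03,0.02,0.3,0,0,0,0],
    [0.03,0.02,0.6,0,0,0,0],
    [0.03,0.02,0.8,0,0,0,0],
    [0.03,0.02,0.9,0,0,0,0],
    [0.03,0.02,0.95,0,0,0,0],
    [0.03,0.02,1.0,0,0,0,0],
    [0.03,0.02,1.05,0,0,0,0],
    [0.03,0.02,1.1,0,0,0,0],
  ],
)

```text
t: 7.15
tool_pos: [0.5007, -0.1794, 0.1567]
eef_rot: [0.789, 0.614, 0.0, 0.0]
force: [-0.3, -0.3, -1.2]
opening: 0.0161
```

```bash
python3 go.py
```

```text
t 7.15 pos [ 500.71 -179.42  156.66] xyaw 75.79 z [ 1.e-04 -0.e+00 -1.e+00] F [-0.33 -0.27 -1.18] M [-0.01 -0.03  0.03] op 0.0161
```

>>> arm_command(
  targets=[
    [0,0,0.05,0,0,0,0],
    [0,0,0.1,0,0,0,0],
    [0,0,0.15,0,0,0,0],
    [0,0,0.2,0,0,0,0],
  ],
)

```text
t: 7.55
tool_pos: [0.5007, -0.1794, 0.1546]
eef_rot: [0.789, 0.614, -0.0, -0.0]
force: [0.3, 0.1, -1.1]
opening: 0.0164
```

>>> arm_command(
  targets=[
    [0,0,0.05,0,0,0,0],
    [0,0,0.1,0,0,0,0],
    [0,0,0.15,0,0,0,0],
    [0,0,0.2,0,0,0,0],
    [0,0,0.25,0,0,0,0],
    [0,0,0.3,0,0,0,0],
  ],
)

```text
t: 8.15
tool_pos: [0.5007, -0.1794, 0.1516]
eef_rot: [0.789, 0.614, -0.0, -0.0]
force: [0.4, -0.6, -2.0]
opening: 0.0162
```

```bash
python3 go.py
```

```text
t 8.15 pos [ 500.7  -179.42  151.6 ] xyaw 75.79 z [-1.e-04 -0.e+00 -1.e+00] F [ 0.4  -0.55 -1.96] M [-0.07 -0.04  0.04] op 0.0162
```

>>> arm_command(
  targets=[
    [0,0,0.1,0,0,0,0],
    [0,0,0.2,0,0,0,0],
    [0,0,0.3,0,0,0,0],
    [0,0,0.4,0,0,0,0],
    [0,0,0.5,0,0,0,0],
    [0,0,0.55,0,0,0,0],
  ],
)

```text
t: 8.75
tool_pos: [0.5007, -0.1794, 0.146]
eef_rot: [0.789, 0.614, -0.0, -0.0]
force: [-0.6, -0.1, -0.9]
opening: 0.016
```

```bash
python3 go.py
```

```text
t 8.75 pos [ 500.66 -179.39  146.  ] xyaw 75.79 z [-2.e-04  0.e+00 -1.e+00] F [-0.64 -0.13 -0.89] M [-0.1  -0.04  0.  ] op 0.016
```

>>> arm_command(
  targets=[
    [0,0,0.05,0,0,0,0],
    [0,0,0.1,0,0,0,0],
    [0,0,0.13,0,0,0,0],
  ],
)

```text
t: 9.05
tool_pos: [0.5007, -0.1794, 0.1448]
eef_rot: [0.789, 0.614, 0.0, -0.0]
force: [-0.7, -0.1, -1.3]
opening: 0.0161
```

```bash
python3 go.py
```

```text
t 9.05 pos [ 500.7 -179.4  144.8] xyaw 75.79 z [-0.  0. -1.] F [-0.65 -0.11 -1.34] M [-0.04 -0.07  0.04] op 0.0161
```

>>> arm_command(
  targets=[
    [0,0,0.05,0,0,0,0],
    [0,0,0.08,0,0,0,0],
  ],
)

```text
t: 9.25
tool_pos: [0.5007, -0.1794, 0.1441]
eef_rot: [0.789, 0.614, 0.0, 0.0]
force: [-0.5, 0.6, 1.2]
opening: 0.0161
```

>>> arm_command(
  targets=[
    [0,0,0.05,0,0,0,0],
    [0,0,0.05,0,0,0,0],
  ],
)

```text
t: 9.45
tool_pos: [0.5008, -0.1795, 0.1438]
eef_rot: [0.789, 0.614, 0.0, 0.0]
force: [-0.5, 0.5, 2.2]
opening: 0.0159
```

>>> arm_command(
  targets=[
    [0,0,0.05,0,0,0,0],
    [0,0,0.1,0,0,0,0],
  ],
)

```text
t: 9.65
tool_pos: [0.5009, -0.1795, 0.1432]
eef_rot: [0.789, 0.614, 0.0, 0.0]
force: [-2.0, 1.3, 8.9]
opening: 0.0157
```

>>> arm_command(
  targets=[
    [0,0,0.05,0,0,0,0],
    [0,0,0.05,0,0,0,0],
  ],
)

```text
t: 9.85
tool_pos: [0.5009, -0.1794, 0.1429]
eef_rot: [0.789, 0.614, 0.0, 0.0]
force: [-2.6, 1.6, 9.8]
opening: 0.0161
```

>>> arm_command(
  targets=[
    [0,0,0.04,0,0,0,0],
    [0,0,0.04,0,0,0,0],
  ],
)

```text
t: 10.05
tool_pos: [0.501, -0.1794, 0.1428]
eef_rot: [0.789, 0.614, 0.0, 0.0]
force: [-3.5, 2.2, 11.3]
opening: 0.0161
```

>>> arm_command(
  targets=[
    [0,0,0.03,0,0,0,0],
    [0,0,0.03,0,0,0,0],
  ],
)

```text
t: 10.25
tool_pos: [0.501, -0.1794, 0.1427]
eef_rot: [0.789, 0.614, 0.0, 0.001]
force: [-3.4, 2.6, 12.0]
opening: 0.016
```

>>> arm_command(
  targets=[
    [0,0,0.05,0,0,0,0],
    [0,0,0.05,0,0,0,0],
  ],
)

```text
t: 10.45
tool_pos: [0.5011, -0.1795, 0.1423]
eef_rot: [0.789, 0.614, 0.0, 0.001]
force: [-3.8, 2.6, 12.9]
opening: 0.0162
```

```bash
python3 go.py
```

```text
t 10.45 pos [ 501.08 -179.47  142.27] xyaw 75.79 z [ 1.5e-03 -4.0e-04 -1.0e+00] F [-3.83  2.57 12.91] M [ 0.44  0.66 -0.01] op 0.0162
```

>>> arm_command(
  targets=[
    [0.02,-0.04,0.0,0,0,0,0],
    [0.02,-0.04,0.0,0,0,0,0],
  ],
)

```text
t: 10.65
tool_pos: [0.5009, -0.1793, 0.1422]
eef_rot: [0.789, 0.614, 0.001, 0.001]
force: [-1.9, 0.9, 11.8]
opening: 0.0158
```

>>> arm_command(
  targets=[
    [0,0,0.05,0,0,0,0],
    [0,0,0.05,0,0,0,0],
  ],
)

```text
t: 10.85
tool_pos: [0.5009, -0.1792, 0.1417]
eef_rot: [0.789, 0.614, 0.001, 0.001]
force: [-2.8, 0.9, 11.4]
opening: 0.0162
```

```bash
python3 go.py
```

```text
t 10.85 pos [ 500.86 -179.2   141.65] xyaw 75.79 z [ 1.8e-03 -4.0e-04 -1.0e+00] F [-2.75  0.91 11.38] M [ 0.4   0.21 -0.  ] op 0.0162
```

>>> arm_command(
  targets=[
    [0,-0.02,0.05,0,0,0,0],
    [0,-0.02,0.1,0,0,0,0],
  ],
)

```text
t: 11.05
tool_pos: [0.5006, -0.1792, 0.1405]
eef_rot: [0.789, 0.614, 0.001, 0.001]
force: [-0.9, 1.5, 8.2]
opening: 0.0159
```

```bash
python3 go.py;  python3 - <<'E'
from m import *
im,d=manip.get_image('side');np.savez('s4.npz',im=im,d=d)
f=lambda a,x,y,w,h:cv2.resize(a[y:y+h,x:x+w,::-1],(400,600),interpolation=cv2.INTER_CUBIC)
a=np.load('s3.npz')['im'];cv2.imwrite('pics/s4.png',np.hstack([f(a,265,105,60,90),f(im,265,115,60,90)]))
p=manip.get_obs()['tool_pos'];print(proj('side',p),proj('side',p-[0,0,.009]))
E
```

```text
t 11.05 pos [ 500.65 -179.21  140.51] xyaw 75.79 z [ 1.8e-03 -6.0e-04 -1.0e+00] F [-0.88  1.52  8.16] M [ 0.05  0.1  -0.01] op 0.0159
[297.41720388 142.62717056] [297.17771491 145.96458872]
```

View pics/s4.png

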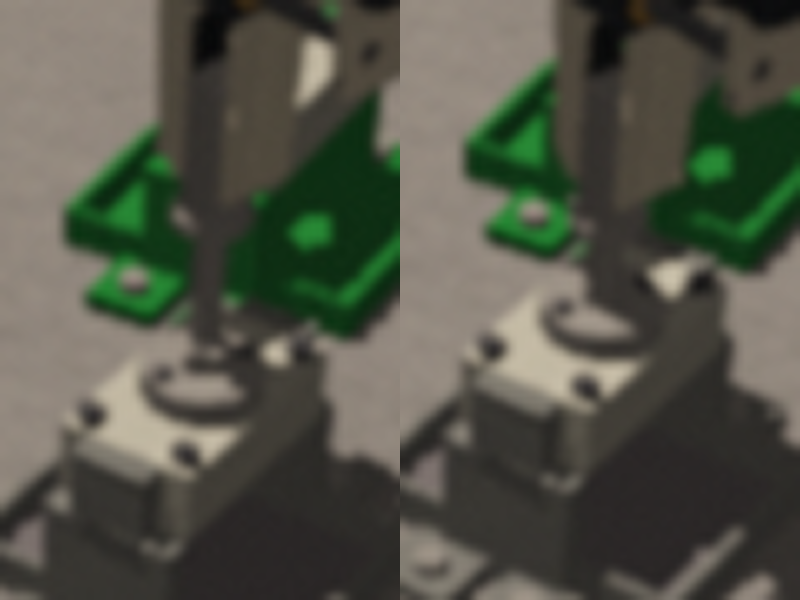

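The crop shows the shank inside the cap hole and the gap from fingers to collar unchanged. The force has dropped to 8 N, so the bush seems to be loose; I'll keep pushing at 10 mm/s.

>>> arm_command(
  targets=[
    [0,0,0.1,0,0,0,0],
    [0,0,0.2,0,0,0,0],
    [0,0,0.3,0,0,0,0],
  ],
)

```text
t: 11.4
tool_pos: [0.5006, -0.1793, 0.1372]
eef_rot: [0.789, 0.614, 0.0, 0.001]
force: [-0.5, -0.3, 7.0]
opening: 0.0161
```

>>> arm_command(
  targets=[
    [0,0,0.1,0,0,0,0],
    [0,0,0.2,0,0,0,0],
    [0,0,0.3,0,0,0,0],
  ],
)

```text
t: 11.7
tool_pos: [0.5006, -0.1793, 0.1342]
eef_rot: [0.789, 0.614, 0.0, 0.001]
force: [0.1, 0.5, 7.1]
opening: 0.016
```

```bash
python3 go.py
```

```text
t 11.7 pos [ 500.62 -179.28  134.16] xyaw 75.79 z [ 1.5e-03 -7.0e-04 -1.0e+00] F [0.09 0.46 7.15] M [-0.02 -0.08  0.01] op 0.016
```

>>> arm_command(
  targets=[
    [0,0,0.1,0,0,0,0],
    [0,0,0.2,0,0,0,0],
    [0,0,0.3,0,0,0,0],
    [0,0,0.4,0,0,0,0],
    [0,0,0.5,0,0,0,0],
  ],
)

```text
t: 12.2
tool_pos: [0.5006, -0.1793, 0.1291]
eef_rot: [0.789, 0.614, 0.0, 0.001]
force: [-0.1, -1.6, 7.2]
opening: 0.0164
```

>>> arm_command(
  targets=[
    [0,0,0.1,0,0,0,0],
    [0,0,0.2,0,0,0,0],
    [0,0,0.3,0,0,0,0],
    [0,0,0.4,0,0,0,0],
    [0,0,0.5,0,0,0,0],
  ],
)

```text
t: 12.7
tool_pos: [0.5, -0.179, 0.1229]
eef_rot: [0.789, 0.614, -0.0, -0.0]
force: [0.0, 0.1, -2.0]
opening: 0.0157
```

>>> arm_command(
  targets=[
    [0,0,0.1,0,0,0,0],
    [0,0,0.2,0,0,0,0],
    [0,0,0.25,0,0,0,0],
    [0,0,0.25,0,0,0,0],
  ],
)

```text
t: 13.1
tool_pos: [0.5001, -0.1791, 0.1207]
eef_rot: [0.789, 0.614, -0.0, -0.0]
force: [-0.3, -0.2, -1.8]
opening: 0.0161
```

```bash
python3 go.py
```

```text
t 13.1 pos [ 500.13 -179.08  120.74] xyaw 75.79 z [-1.e-04  1.e-04 -1.e+00] F [-0.27 -0.17 -1.84] M [-0.03 -0.01  0.03] op 0.0161
```

The force fell to −2 N, which is just the drift's weight, with the tip about 37 mm deep: the bush has dropped. I'll withdraw and look.

>>> arm_command(
  targets=[
    [0,0,-0.5,0,0,0,0],
    [0,0,-1.5,0,0,0,0],
    [0,0,-2.5,0,0,0,0],
    [0,0,-3.5,0,0,0,0],
    [0,0,-4.5,0,0,0,0],
    [0,0,-6.5,0,0,0,0],
    [0,0,-8.5,0,0,0,0],
    [0,0,-10,0,0,0,0],
    [0,0,-10,0,0,0,0],
    [0,0,-10,0,0,0,0],
  ],
)

```text
t: 14.1
tool_pos: [0.5001, -0.1791, 0.2206]
eef_rot: [0.789, 0.614, -0.0, -0.0]
force: [-0.1, 0.1, -2.7]
opening: 0.0161
```

>>> arm_command(
  targets=[
    [4,-0.6,0,0,0,0,0],
    [9,-1.3,0,0,0,0,0],
    [14,-2,0,0,0,0,0],
    [19,-2.7,0,0,0,0,0],
    [24,-3.4,0,0,0,0,0],
    [29,-4.1,0,0,0,0,0],
    [34,-4.8,0,0,0,0,0],
    [39,-5.6,0,0,0,0,0],
    [43,-6.2,0,0,0,0,0],
    [44.5,-6.4,0,0,0,0,0],
    [44.5,-6.4,0,0,0,0,0],
    [44.5,-6.4,0,0,0,0,0],
    [44.5,-6.4,0,0,0,0,0],
  ],
)

```text
t: 15.4
tool_pos: [0.5474, 0.2668, 0.2206]
eef_rot: [0.789, 0.614, -0.0, 0.0]
force: [-0.3, 0.3, -1.9]
opening: 0.0161
```

```bash
python3 go.py 547.75 267.5 220;  python3 - <<'E'
from m import *
im,d=manip.get_image('side');im2,d2=manip.get_image('top');np.savez('s5.npz',im=im,im2=im2,d=d)
f=lambda a,x,y,w,h:cv2.resize(a[y:y+h,x:x+w,::-1],(400,400),interpolation=cv2.INTER_CUBIC)
cv2.imwrite('pics/s5.png',np.hstack([f(im,60,180,110,110),f(im,245,130,90,90)]))
p=manip.get_obs()['tool_pos'];print(proj('side',p-[0,0,.063]),proj('side',p-[0,0,.02]))
g=im.mean(-1)
for v in range(228,246,2):
    m=np.where(g[v,105:150]<105)[0]+105; print(v,m.min(),m.max(),m.mean().round(2))
hsv=cv2.cvtColor(im2,cv2.COLOR_RGB2HSV);m=(hsv[...,0]>10)&(hsv[...,0]<32)&(hsv[...,1]>100)
V,U=np.where(m[150:240,270:360]);print('gold top',len(U),U.mean()+270 if len(U) else 0,V.mean()+150 if len(U) else 0)
E
```

```text
t 15.4 pos [547.38 266.75 220.6 ] xyaw 75.72 z [-2.e-04 -4.e-04 -1.e+00] F [-0.25  0.27 -1.93] M [-0.02 -0.1   0.  ] op 0.0161
shift cm [0.08 0.02 0.06]
[128.10476063 242.41135645] [123.76222838 224.06579822]
228 119 126 122.5
230 120 127 123.5
232 121 127 124.0
234 121 127 124.0
236 122 128 125.0
238 122 129 125.5
240 123 129 126.0
242 123 129 126.0
244 124 128 126.0
gold top 5 315.4 195.2
```

View pics/s5.png

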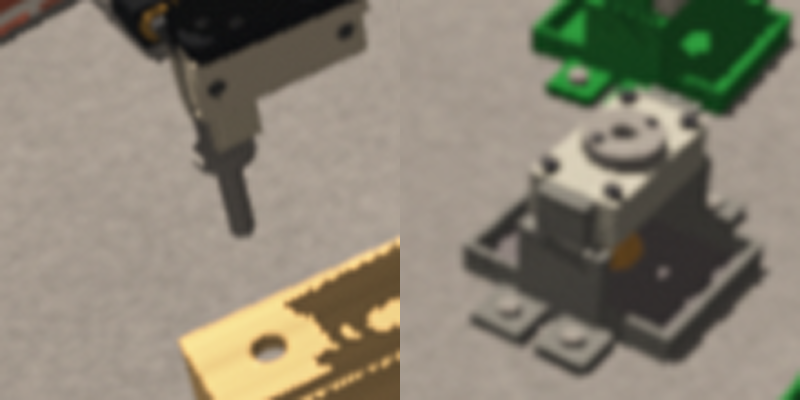

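The crop shows brass lying under the carrier inside the tray (side px about (296,187)), with the cap hole empty. The drift is still straight, above the rack hole at crop (270,347). I'll lower it back.

>>> arm_command(
  targets=[
    [0.08,0.02,3,0,0,0,0],
    [0.08,0.02,6,0,0,0,0],
    [0.08,0.02,7.5,0,0,0,0],
    [0.08,0.02,8.2,0,0,0,0],
    [0.08,0.02,8.6,0,0,0,0],
    [0.08,0.02,9,0,0,0,0],
  ],
)

```text
t: 16.1
tool_pos: [0.5483, 0.2688, 0.1319]
eef_rot: [0.789, 0.614, 0.001, 0.0]
force: [-0.1, 0.1, -1.3]
opening: 0.0163
```

```bash
python3 go.py 547.75 267.5 92; python3 - <<'E'
from h import *
for X in([.503,-.177,.005],[.503,-.177,.02],[.503,-.177,.036],[.503,-.177,.055]): print(X,proj('side',X))
E
```

```text
t 16.1 pos [548.27 268.83 131.93] xyaw 75.78 z [ 1.5e-03  7.0e-04 -1.0e+00] F [-0.14  0.07 -1.33] M [-0.02 -0.11  0.  ] op 0.0163
shift cm [-0.15 -0.02  3.99]
[0.503, -0.177, 0.005] [292.72070386 189.32565954]
[0.503, -0.177, 0.02] [293.05304121 184.50234261]
[0.503, -0.177, 0.036] [293.41402212 179.26766482]
[0.503, -0.177, 0.055] [293.85165756 172.92745942]
```

>>> arm_command(
  targets=[
    [-0.1,0,0.5,0,0,0,0],
    [-0.1,0,1.2,0,0,0,0],
    [-0.1,0,2,0,0,0,0],
    [-0.1,0,2.8,0,0,0,0],
    [-0.1,0,3.5,0,0,0,0],
    [-0.1,0,3.8,0,0,0,0],
    [-0.1,0,3.8,0,0,0,0],
  ],
)

```text
t: 16.8
tool_pos: [0.5473, 0.2677, 0.0923]
eef_rot: [0.789, 0.614, -0.0, -0.0]
force: [0.3, 0.3, -1.9]
opening: 0.016
```

```bash
python3 go.py 547.75 267.5 90
```

```text
t 16.8 pos [547.33 267.72  92.25] xyaw 75.79 z [-7.e-04 -3.e-04 -1.e+00] F [ 0.28  0.28 -1.86] M [-0.02 -0.05 -0.02] op 0.016
shift cm [-0.01  0.05  0.23]
```

>>> arm_command(
  targets=[
    [0,0.03,0.1,0,0,0,0],
    [0,0.03,0.15,0,0,0,0],
    [0,0.03,0.18,0,0,0,0],
  ],
)

```text
t: 17.1
tool_pos: [0.5479, 0.2678, 0.0913]
eef_rot: [0.789, 0.614, 0.0, 0.0]
force: [0.3, -0.2, -1.3]
opening: 0.0158
```

>>> arm_command(
  targets=[
    [0,0,0.04,0,0,0,0],
    [0,0,0.06,0,0,0,0],
  ],
)

```text
t: 17.3
tool_pos: [0.5478, 0.2677, 0.0905]
eef_rot: [0.789, 0.614, 0.0, 0.0]
force: [-0.3, 0.7, -2.2]
opening: 0.0163
```

>>> arm_command(
  targets=[
    [0,0,0.04,0,0,0,0],
    [0,0,0.06,0,0,0,0],
  ],
)

```text
t: 17.5
tool_pos: [0.5478, 0.2677, 0.0901]
eef_rot: [0.789, 0.614, 0.0, 0.0]
force: [-0.6, 0.9, 1.8]
opening: 0.0163
```

The collar touches down at TCP height 90 mm, the same as at the grasp. I'll release and retreat.

>>> arm_command(
  targets=[
    [0,0,0,0,0,0,0.1],
    [0,0,0,0,0,0,0.3],
    [0,0,0,0,0,0,0.6],
    [0,0,0,0,0,0,0.6],
    [0,0,0,0,0,0,0.6],
    [0,0,0,0,0,0,0.6],
    [0,0,-2,0,0,0,0.6],
    [0,0,-5,0,0,0,0.6],
    [0,0,-9,0,0,0,0.6],
    [0,0,-13,0,0,0,0.6],
    [-5,0,-15,0,0,0,0.6],
    [-10,0,-15,0,0,0,0.6],
    [-15,0,-15,0,0,0,0.6],
    [-20,0,-15,0,0,0,0.6],
    [-20,0,-15,0,0,0,0.6],
    [-20,0,-15,0,0,0,0.6],
  ],
)

```text
t: 19.1
tool_pos: [0.4986, 0.0729, 0.2403]
eef_rot: [0.79, 0.613, 0.0, 0.0]
force: [0.6, -0.1, 0.2]
opening: 0.0555
```

```bash
python3 go.py;  python3 - <<'E'
from m import *
im,d=manip.get_image('side')
f=lambda a,x,y,w,h:cv2.resize(a[y:y+h,x:x+w,::-1],(400,400),interpolation=cv2.INTER_CUBIC)
cv2.imwrite('pics/s6.png',np.hstack([f(im,90,200,130,130),f(im,245,130,90,90)]))
P=cloud('side',im,d);m=(np.hypot(P[...,0]-.548,P[...,1]-.27)<.03)&(P[...,2]>.118)&(P[...,2]<.14)
print(m.sum(),P[m].mean(0),cv2.minAreaRect((P[m][:,:2]*1000).astype(np.float32)))
E
```

```text
t 19.1 pos [498.64  72.93 240.28] xyaw 75.66 z [ 1.e-03  3.e-04 -1.e+00] F [ 0.57 -0.08  0.21] M [-0.02 -0.02 -0.02] op 0.0555
122 [0.54627844 0.27225037 0.12769741] ((548.4463500976562, 271.0401611328125), (16.261032104492188, 19.67702865600586), 80.58501434326172)
```

View pics/s6.png

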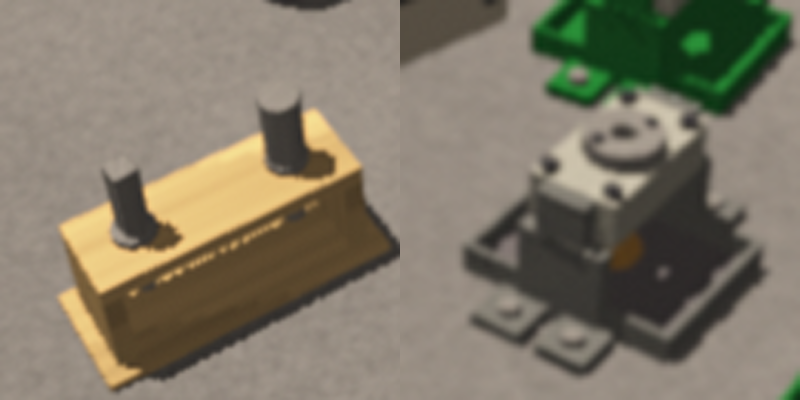

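The final crop shows the slim drift hanging upright by its collar in its own place at crop (127,205), the thick drift untouched, and the brass bush in the tray at crop (627,252).

```bash
python3 -c "
from bench import manip; print(manip.hand_in())"
```

```text
the job is handed in; nothing more can be done
None
```

The job is done and handed in at about 19 s of the 72 s allowed. The brass bush is out and in the tray, and the slim drift is back in the rack place it came from.

- **Finding the hole:** I located the cap hole in the camera images, and the drift's tip entered it on the first try with no contact force on the way in.
- **Pushing the bush:** It broke loose at about 13 N measured, roughly 15 N allowing for the drift's weight. It then dragged at about 7 N until the force fell to just that weight, with the tip about 37 mm below the cap's top. Both figures are inside the 25 N limit. Side forces reached about 4.6 N before I eased the drift back in line.
- **Putting the drift back:** The collar touched down at the same height it was picked up from, so the drift had not slipped in the fingers.
- **Last checks:** The side view showed the slim drift upright in its place within about 1 mm, its top at the same height as before. It also showed the thick drift untouched and brass at tray-floor level under the carrier, with the gripper clear of everything. I did not check the oil bottle or the bearing separately at the end; the arm passed well above both.
- **Disagreement:** Before contact, the two cameras put the hole about 2 mm apart. I aimed between them, and that fitted.

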